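# Roll the sample cylinder into its V-rest

### The arm

A 6-joint arm with a two-finger parallel gripper is mounted at the origin on the work surface. World frame = base frame: x ahead of the robot, y to its left, z up, the work surface at z = 0. Lengths are in mm, angles in rad, forces in N, time in s.
With the tool pointing down it reaches from about 275 to 750 mm from the base axis. Payload 10.2 kg.
Tool frame: the origin (TCP) lies at the very end of the fingers, on their centre line; the grasp point (between the pads) lies behind it (ctrl.grasp_offset is the z of the grasp point in the tool frame, in mm); z points along the fingers, y is the direction in which the jaws open and shut (so a half turn about z gives the same grasp; the last joint's range is limited). The gripper opens to 85 mm and grips with 20 to 120 N. Pads are 22 mm wide; open, the fingers measure 114 mm over their backs; the gripper's body (76 mm by 85 mm) begins 54 mm behind the grasp point. The pads swing forward as they close: fully open they stand 13 mm farther back than shut.
Start: joints at [-1.5, 0.313, 1.498, -0, 1.331, -0.223], TCP at [152.022, -502.514, 231.294] pointing down, gripper open.
Joint ranges: [-2.94, 2.94], [-0.97, 2.17], [0.19, 2.56], [-1.23, 4.37], [0.02, 3.11], [-2.88, 2.88]. Speed limits (rad/s): [2.39, 2.39, 3.01, 3.14, 3.14, 3.14].

### API

Orientations are given as a unit quaternion [w, x, y, z].
In Python, from rig import ctrl, capture, job gives the robot as it stands. The module is installed in compiled form; this text tells all that it offers.
- The arm moves only by the tool move_arm, never from a script. Its argument "series" is a list of rows, each a list of 7 numbers: the turn, a rotation vector about the tool's x, y, z in rad, then the shift along the tool's x, y, z in cm, then the opening, from 0 (shut) to 1 (fully open). A call has 1 to 5 rows; each row is the pose to reach, as a shift and turn from the pose measured when the call began, along the tool's axes at that moment; what a row does not reach only later rows make up. A row lasts 1/12 s, in which the tool goes at most 41.7 mm and 7.16 degrees, less where a joint would pass 70% of its speed; a pose out of reach is approached as far as the arm can. A call with a gripper value outside its range is refused whole. The fingers move at their own pace and stop on an object; "grip_force" is the grip in N (left out, the last holds). Time passes only in rows, so rows that repeat a pose let the fingers close. It gives the time, the measured TCP pose, the force and the opening at its end, in the units of the state.
- ctrl.sense(): the state, without advancing time (a new reading comes with each control period).
- capture(name): name is "scene" or "side" or "wrist"; returns a dict with "frame" (480x640x3 uint8, red, green, blue), "mtx" (3x3 intrinsics, pixels), "R" (3x3) and "t" (3): a world point X has camera coordinates R X + t. Camera axes: x right, y down, z forward; pixel columns grow to the right and rows downward; lengths in mm; the calibration is good to about 2 mm. The wrist camera is an equidistant fisheye: a pixel r from the principal point sees the ray r / f radians off the axis. A picture is of the moment at which its call begins. There is no depth.
- job.finish_job(): hands the job in, once; it reports no verdict.
The state is a dict: "time_s": time; "joints": joint angles; "dq": joint speeds; "tau": joint torques, N m; "eef_pos": TCP position; "ee_rot": TCP orientation; "force": force on the tool from outside, world axes, zero at the start; "wrist_torque": the same for the moment, N m; "grip_width": opening from 0.0 (shut) to 1.0 (fully open).
Only numpy, scipy, OpenCV 4.12 (cv2) and the standard library are available. Lean on these libraries where they do the work, as an engineer would, in place of code of your own. Each camera call takes 0.05 s, during which the arm holds its last target.

### The job

Roll the blue-banded steel sample cylinder along the bench, pushing gently on its side with the fingers, up the ramp of the white V-rest and into its green groove. Leave it lying still, seated in the groove and about centred along it, with nothing touching it but the rest. Do not pick it up, and leave the red-banded cylinder, the bottle and the jar where they are.

Things in the scene. Friction and masses are not known exactly. Their poses are not given: they have to be found in the camera images.
- blue_cylinder: Polished steel cylinder with two blue bands: diameter 44 mm, 160 mm long over domed ends (middle 116 mm straight), about 0.35 kg. Origin at its centre, 22 mm above the bench; x is its long axis, y and z turn as it rolls. Starts 150 to 220 mm from the groove, on either side, within 0.12 rad of parallel to it. Rolls very easily: may run ahead of a push, and rolls back off the ramp if let go.
- red_cylinder: The same cylinder with two red bands, lying on the other side of the rest. A bystander that rolls easily: do not touch. Origin at its centre, x along its axis.
- v_rest: Low fixed V-rest, white ramps, green groove. Origin: centre of underside, on the bench; x along the groove (170 mm), y across, z up. Both sides alike: a 14 degree ramp from the bench at |y| = 67 mm to a crest 12 mm high at |y| = 19 mm, then a 30 degree face down to the V's bottom, 1 mm high at y = 0. Cylinder centre when seated: y = 0, z = 26.4 mm; on the crest z = 34 mm.
- amber_bottle: Amber reagent bottle, 64 mm diameter, 135 mm tall, standing loose on the far side of the rest beyond the groove's +x end. Bystander. Origin at the centre of its underside.
- jar: White jar with a red cap, 60 mm diameter, 75 mm tall, standing loose on the far side of the rest beyond the groove's +x end. Bystander. Origin at the centre of its underside.

How it is judged (in metres and radians):
On the way, in this order (a step that is already met when the one before it is completed fails the run):
1. the blue cylinder has rolled half a turn about its axis on the way to the groove (angle between blue_cylinder's own z axis and vertical above 2.4 rad and height (world z) of blue_cylinder below 0.04 m and horizontal distance between blue_cylinder and v_rest above 0.03 m), for 0.02 s.
2. the blue cylinder lies in the groove (y of blue_cylinder in the frame of v_rest between -0.005 and 0.005 m and height (world z) of blue_cylinder below 0.03 m), for 0.2 s.
At the end, for the whole second after the job is handed in: The blue cylinder lies still in the groove: axis within 4 mm of the groove's middle, height within 3 mm of seated, parallel within 0.06 rad, centre within 35 mm of the rest's centre along the groove; red cylinder, bottle and jar within 20 mm of where they were, bottle and jar upright (y of blue_cylinder in the frame of v_rest between -0.004 and 0.004 m and x of blue_cylinder in the frame of v_rest between -0.035 and 0.035 m and height (world z) of blue_cylinder between 0.0234 and 0.0294 m and angle between the x axis of blue_cylinder and the x axis of v_rest, either way round below 0.06 rad and linear speed of blue_cylinder below 0.01 m/s and contact force between blue_cylinder and v_rest above 0.5 N and distance of each of red_cylinder, amber_bottle, jar from where it was at the start of the episode below 0.02 m and angle between each of amber_bottle, jar's own z axis and vertical below 0.2 rad); the robot touches nothing.
It fails at once if the blue cylinder is lifted or carried (centre above 42 mm, or above 32 mm while over the open bench) (height (world z) of blue_cylinder above 0.042 m or (height (world z) of blue_cylinder above 0.032 m and horizontal distance between blue_cylinder and v_rest above 0.09 m)).
It fails at once if the blue cylinder is batted along (faster than 0.6 m/s) (linear speed of blue_cylinder above 0.6 m/s).
It fails at once if the red cylinder is moved more than 20 mm (distance of red_cylinder from where it was at the start of the episode above 0.02 m).
It fails at once if the bottle or the jar is moved more than 20 mm (distance of any of amber_bottle, jar from where it was at the start of the episode above 0.02 m).
It also fails if it takes over 43 s, if anything falls off the work surface, if the arm or the gripper's body presses on something with over 40 N, if the wrist force passes 120 N, or if a joint passes its speed limit or range.

## Working session

There is one attempt and no reset: what is moved stays moved. The work goes in short steps, Python scripts to look and compute and a tool call to move; the robot and the scene stay as the last step left them, time stands still between calls to the robot, and variables do not carry over. Pictures are saved under pics/ and viewed, and the job is handed in when it is done.

Besides the shell and the picture viewer there is one more tool, called after "Request:" by a JSON object that holds its "api" and its "payload", one argument or row to a line. move_arm: Moves the arm, as the interface text tells. Its arguments: {"type":"object","properties":{"series":{"type":"array","items":{"type":"array","items":{"type":"number"}}},"grip_force":{"type":"number"}},"required":["series"]}

```bash
ls; mkdir -p pics; python3 - <<'E'
from rig import ctrl,capture,job
import cv2,numpy as np
print(ctrl.sense(), ctrl.grasp_offset)
for n in ["scene","side"]:
    c=capture(n); cv2.imwrite(f"pics/{n}0.png",c["frame"][:,:,::-1]); np.savez(f"{n}0.npz",**c); print(n,c["mtx"].tolist(),c["R"].round(3).tolist(),c["t"])
E
```

```text
pics
{'time_s': 0.0, 'joints': array([-1.50039818e+00,  3.13460200e-01,  1.49843623e+00, -2.49891545e-06,
        1.33098798e+00, -2.23407617e-01]), 'dq': array([-1.92216580e-03, -5.13006647e-04, -4.75124882e-06, -5.44160392e-04,
        6.79468375e-04, -2.09784441e-03]), 'tau': array([-1.75366058e-04, -4.12264824e+01, -2.59743351e+01, -1.65221704e-04,
        4.17257994e-03, -1.00562886e-05]), 'eef_pos': array([ 152.00405437, -502.2485991 ,  230.73017568]), 'ee_rot': array([-6.44081425e-04,  9.89228913e-01,  1.46375342e-01,  4.81545708e-05]), 'force': array([-0.61496854,  0.30850166,  0.32552015]), 'wrist_torque': array([-0.0345905 ,  0.02753769,  0.03845715]), 'grip_width': 0.9967043348493357} -18.700000000000003
scene [[487.03997308474646, 0.0, 315.14350677199593], [0.0, 487.03997308474646, 229.56599831207208], [0.0, 0.0, 1.0]] [[-0.159, 0.987, 0.004], [0.662, 0.11, -0.742], [-0.733, -0.115, -0.671]] [ 106.27084505 -365.37921418 1298.08901048]
side [[537.5838960170215, 0.0, 318.7731551679994], [0.0, 537.5838960170215, 239.18730760280718], [0.0, 0.0, 1.0]] [[0.903, -0.429, 0.005], [-0.262, -0.559, -0.786], [0.34, 0.709, -0.618]] [-561.92331836  190.15119114  673.45872294]
```

View pics/scene0.png

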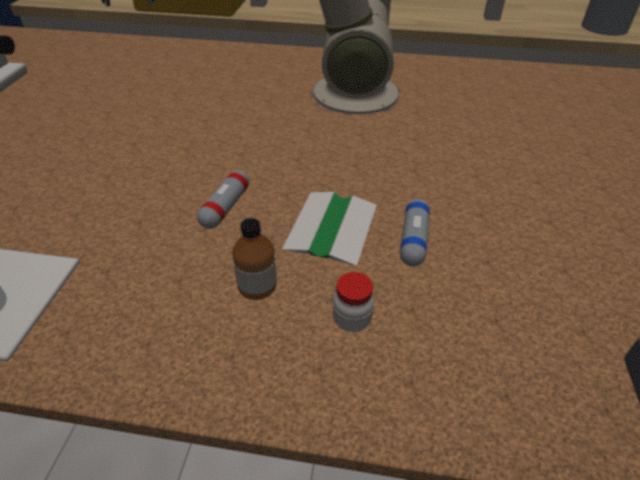

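View pics/side0.png

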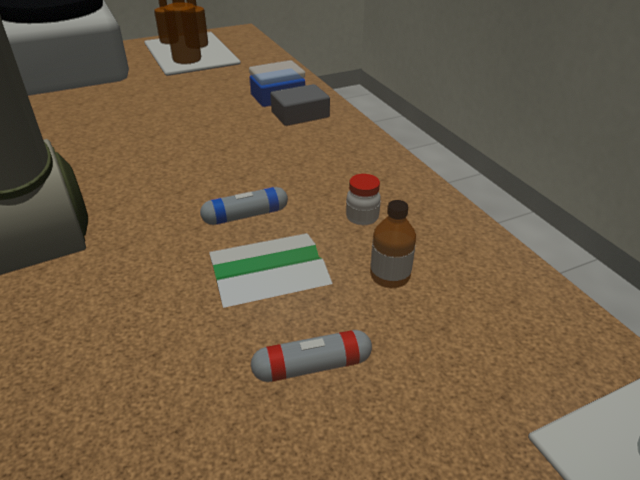

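The scene view shows the blue cylinder at about (416,232), the rest at (332,226), red at (223,200), the bottle at (255,260) and the jar at (353,300). Blue lies on the +y side of the rest. Next I measure.

```bash
cat > h.py <<'E'
import numpy as np,cv2
def ray(c,px,z):
    K=c["mtx"];R=c["R"];t=c["t"]
    d=R.T@np.linalg.solve(K,np.array([px[0],px[1],1.])); o=-R.T@t
    return o+d*(z-o[2])/d[2]
def blobs(m,mn=40):
    n,l,s,ce=cv2.connectedComponentsWithStats(m.astype(np.uint8))
    return [(s[i,4],ce[i],(l==i)) for i in range(1,n) if s[i,4]>mn]
def masks(f):
    hsv=cv2.cvtColor(f,cv2.COLOR_RGB2HSV);h,s,v=cv2.split(hsv)
    return dict(blue=(h>105)&(h<128)&(s>150)&(v>80),red=((h<6)|(h>174))&(s>180)&(v>80),green=(h>55)&(h<85)&(s>120),white=(s<30)&(v>170))
E
python3 - <<'E'
from h import *
for n in ["scene","side"]:
    c=dict(np.load(n+"0.npz"));m=masks(c["frame"])
    for k in ["blue","red"]:
        for a,ce,_ in blobs(m[k],25): print(n,k,a,ce.round(1),ray(c,ce,28).round(1))
    for k in ["green","white"]:
        for a,ce,l in blobs(m[k],300):
            r=cv2.minAreaRect(np.argwhere(l)[:,::-1].astype(np.float32)); hull=cv2.convexHull(np.argwhere(l)[:,::-1].astype(np.int32))
            p=cv2.approxPolyDP(hull,5,True)[:,0]
            print(n,k,a,ce.round(1),[(q.tolist(),ray(c,q,0)[:2].round(0).tolist(),ray(c,q,12)[:2].round(0).tolist()) for q in p])
E
```

```text
scene blue 89 [417.5 205.4] [488.7 163.3  28. ]
scene blue 125 [414.2 240.9] [586.7 158.1  28. ]
scene red 66 [238.6 177.5] [ 459.  -187.2   28. ]
scene red 87 [214.6 207.1] [ 555.5 -205.5   28. ]
scene red 793 [354.4 285.9] [704.4  67.7  28. ]
scene green 1081 [329.  226.5] [([349, 198], [452.0, 33.0], [468.0, 34.0]), ([328, 256], [619.0, 15.0], [631.0, 16.0]), ([310, 252], [614.0, -18.0], [626.0, -15.0]), ([333, 196], [451.0, 1.0], [467.0, 3.0])]
side blue 179 [276.8  83. ] [807.4 643.3  28. ]
side blue 129 [271.6 195. ] [603.7 161.5  28. ]
side blue 161 [218.7 207.2] [505.4 164.5  28. ]
side red 389 [364.2 181.6] [778.7 130.3  28. ]
side red 355 [350.3 345.1] [ 567.1 -211.    28. ]
side red 389 [276.4 359.9] [ 471.1 -192.6   28. ]
side green 1449 [265.  261.9] [([318, 257], [620.0, -2.0], [613.0, -15.0]), ([221, 278], [460.0, 16.0], [458.0, 3.0]), ([214, 269], [457.0, 41.0], [454.0, 27.0]), ([310, 246], [620.0, 29.0], [614.0, 16.0])]
```

```bash
python3 - <<'E'
from h import *
for n,box in [("scene",(280,188,380,268)),("side",(205,228,338,310))]:
    c=dict(np.load(n+"0.npz"));f=c["frame"];hsv=cv2.cvtColor(f,cv2.COLOR_RGB2HSV)
    m=((hsv[...,1]<60)&(hsv[...,2]>110))|masks(f)["green"]
    z=np.zeros_like(m);x0,y0,x1,y1=box;z[y0:y1,x0:x1]=m[y0:y1,x0:x1]
    a,ce,l=max(blobs(z),key=lambda b:b[0]); print(n,a)
    hull=cv2.convexHull(np.argwhere(l)[:,::-1].astype(np.int32)); P=cv2.approxPolyDP(hull,4,True)[:,0]
    P=[p for p in P]; W=[ray(c,p,0)[:2] for p in P]
    for p,w in zip(P,W): print(p,w.round(0))
    if len(W)==4:print("mean",np.mean(W,0))
c=dict(np.load("scene0.npz"))
print("bottle cap",ray(c,(250,223),135).round(),"base",ray(c,(257,292),0).round(),"jar cap",ray(c,(354,284),75).round())
s=dict(np.load("side0.npz"));print("bottle cap",ray(s,(398,206),135).round(),"jar cap",ray(s,(364,183),75).round())
# triangulate blue band centroids
def P(c):return c["mtx"]@np.c_[c["R"],c["t"]]
A=np.array([[417.5,414.2],[205.4,240.9]]);B=np.array([[218.7,271.6],[207.2,195.0]])
X=cv2.triangulatePoints(P(c),P(s),A,B);print((X[:3]/X[3]).T.round(1))
E
```

```text
scene 4394
[375 204] [463.  85.]
[356 264] [630.  65.]
[282 248] [613. -68.]
[311 192] [446. -44.]
[355 196] [444.  44.]
side 5908
[331 283] [611. -67.]
[223 307] [444. -46.]
[209 253] [461.  84.]
[306 233] [628.  65.]
mean [536.0479877    8.74957645]
bottle cap [704. -90. 135.] base [718. -86.   0.] jar cap [743.  68.  75.]
bottle cap [701. -94. 135.] jar cap [737.  62.  75.]
[[502.5 159.8  34.7]
 [599.4 154.8  35.7]]
```

Request:
{"api": "move_arm", "payload": {
  "series": [
    [0,0,-0.6,0,0,0,1],
    [0,0,-0.6,0,0,0,1],
    [0,0,-0.6,0,0,0,1],
    [0,0,-0.6,0,0,0,1],
    [0,0,-0.6,0,0,0,1]
  ]
}}

```text
time_s: 0.52
eef_pos: [152.0, -502.1, 230.4]
ee_rot: [-0.001, 0.9, 0.435, 0.0]
force: [1.2, -0.8, 0.2]
grip_width: 1.002
```

Request:
{"api": "move_arm", "payload": {
  "series": [
    [0,0,0,20.7,-3.7,0,1],
    [0,0,0,20.7,-3.7,0,1],
    [0,0,0,20.7,-3.7,0,1],
    [0,0,0,20.7,-3.7,0,1],
    [0,0,0,41.3,-7.4,0,1]
  ]
}}

```text
time_s: 0.93
eef_pos: [251.0, -316.8, 230.6]
ee_rot: [-0.001, 0.901, 0.435, 0.0]
force: [1.6, 0.1, 1.0]
grip_width: 0.997
```

Request:
{"api": "move_arm", "payload": {
  "series": [
    [0,0,0,62,-11,0,1],
    [0,0,0,62,-11,0,1],
    [0,0,0,62,-11,0,1],
    [0,0,0,62,-11,0,1],
    [0,0,0,62,-11,0,1]
  ]
}}

```text
time_s: 1.35
eef_pos: [349.9, -133.4, 231.2]
ee_rot: [-0.001, 0.901, 0.434, 0.0]
force: [1.4, -0.7, 0.2]
grip_width: 1.0
```

Request:
{"api": "move_arm", "payload": {
  "series": [
    [0,0,0,42,-7.4,0,1],
    [0,0,0,42,-7.4,0,1],
    [0,0,0,42,-7.4,0,1],
    [0,0,0,42,-7.4,0,1],
    [0,0,0,42,-7.4,0,1]
  ]
}}

```text
time_s: 1.77
eef_pos: [449.1, 50.1, 231.5]
ee_rot: [-0.001, 0.901, 0.435, 0.0]
force: [0.2, -0.9, 0.9]
grip_width: 1.005
```

Request:
{"api": "move_arm", "payload": {
  "series": [
    [0,0,-0.62,21.2,-3.8,0,1],
    [0,0,-0.62,21.2,-3.8,0,1],
    [0,0,-0.62,21.2,-3.8,0,1],
    [0,0,-0.62,21.2,-3.8,0,1],
    [0,0,-0.62,21.2,-3.8,0,1]
  ]
}}

```text
time_s: 2.18
eef_pos: [547.2, 233.7, 231.5]
ee_rot: [-0.001, 0.723, 0.691, 0.0]
force: [0.6, -0.7, -0.1]
grip_width: 1.004
```

```bash
python3 - <<'E'
from rig import ctrl
from scipy.spatial.transform import Rotation as Ro
s=ctrl.sense();q=s["ee_rot"];R=Ro.from_quat([q[1],q[2],q[3],q[0]]).as_matrix()
import numpy as np
print(s["eef_pos"],np.arctan2(R[1,1],R[0,1]),R.round(3))
E
```

```text
[547.21871858 233.73555881 231.47186704] -0.04486440210017415 [[ 0.045  0.999 -0.001]
 [ 0.999 -0.045  0.002]
 [ 0.002 -0.001 -1.   ]]
```

Request:
{"api": "move_arm", "payload": {
  "series": [
    [0,0,0,0.2,0.3,21.0,1],
    [0,0,0,0.2,0.3,21.0,1],
    [0,0,0,0.2,0.3,21.0,1],
    [0,0,0,0.2,0.3,21.0,1],
    [0,0,0,0.2,0.3,21.0,1]
  ]
}}

```text
time_s: 2.6
eef_pos: [549.6, 236.0, 21.5]
ee_rot: [-0.001, 0.723, 0.691, 0.0]
force: [0.6, 1.0, 0.1]
grip_width: 0.999
```

Request:
{"api": "move_arm", "payload": {
  "series": [
    [0,0,0,0,0,1,1],
    [0,0,0,0,0,1,1]
  ]
}}

```text
time_s: 2.77
eef_pos: [547.6, 235.6, 8.5]
ee_rot: [-0.003, 0.723, 0.691, -0.003]
force: [0.4, 0.4, 0.8]
grip_width: 1.001
```

```bash
cat > look.py <<'E'
import sys,cv2,numpy as np
from rig import ctrl,capture
t=sys.argv[1]
for n in sys.argv[2:]:
    c=capture(n);np.savez(f"{n}{t}.npz",**c);f=c["frame"][:,:,::-1]
    if n=="side": f=cv2.resize(f[150:330,180:420],None,fx=3,fy=3)
    if n=="scene": f=cv2.resize(f[150:330,260:500],None,fx=3,fy=3)
    cv2.imwrite(f"pics/{n}{t}.png",f)
E
python3 look.py 1 side scene
```

```text
(no output)
```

View pics/side1.png

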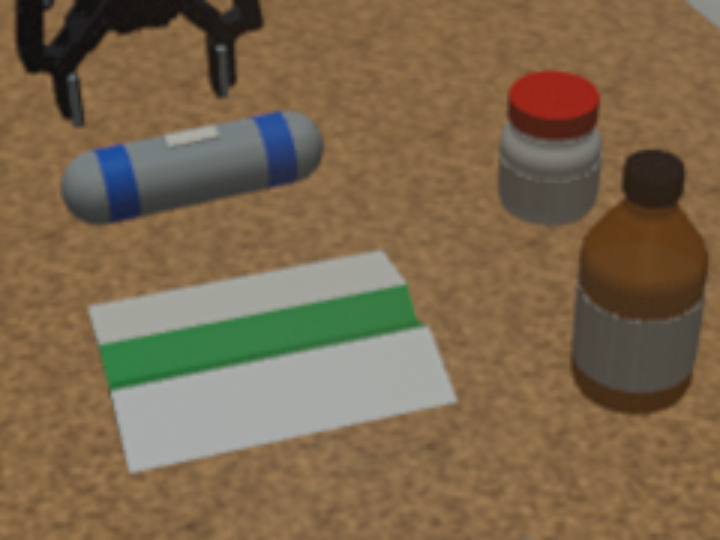

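View pics/scene1.png

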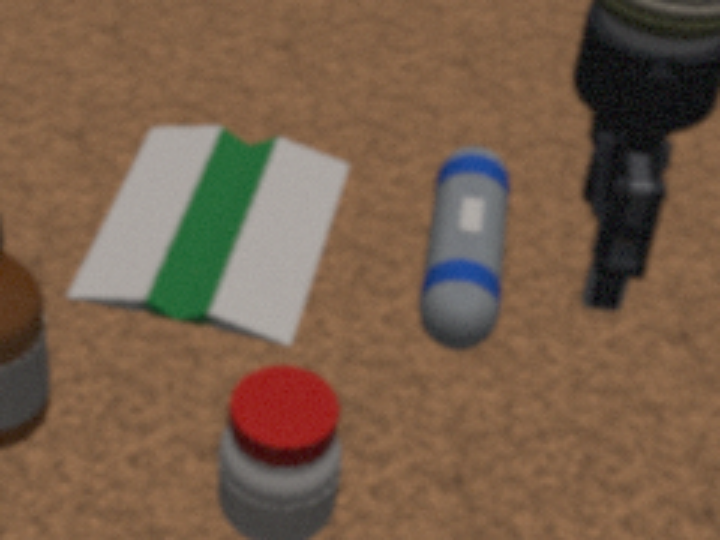

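Crops: finger tips in the side view at (77,122) and (222,95), behind the cylinder and straddling its middle. I check how high the tips stand.

```bash
python3 - <<'E'
from h import *
s=dict(np.load("side1.npz"));c=dict(np.load("scene1.npz"))
for z in (8,15,21):
    print(z,ray(s,(205.7,190.7),z).round(),ray(s,(254,181.7),z).round(),ray(c,(260+602/3,150+304/3),z).round())
E
```

```text
8 [506. 257.   8.] [600. 248.   8.] [578. 240.   8.]
15 [504. 246.  15.] [597. 238.  15.] [586. 238.  15.]
21 [502. 237.  21.] [594. 228.  21.] [592. 237.  21.]
```

Request:
{"api": "move_arm", "payload": {
  "series": [
    [0,0,0,-0.8,0,0.5,1],
    [0,0,0,-1.6,0.1,0.5,1],
    [0,0,0,-2.2,0.2,0.5,1],
    [0,0,0,-2.6,0.2,0.5,1],
    [0,0,0,-2.8,0.2,0.5,1]
  ]
}}

```text
time_s: 3.28
eef_pos: [551.8, 207.3, 9.0]
ee_rot: [-0.0, 0.723, 0.691, 0.002]
force: [0.5, -0.9, -0.1]
grip_width: 1.004
```

Request:
{"api": "move_arm", "payload": {
  "series": [
    [0,0,0,-0.2,0,0,1],
    [0,0,0,-0.5,0,0,1],
    [0,0,0,-0.8,0,0,1],
    [0,0,0,-1.1,0,0,1],
    [0,0,0,-1.4,0,0,1]
  ]
}}

```text
time_s: 3.7
eef_pos: [551.1, 193.1, 8.9]
ee_rot: [-0.0, 0.723, 0.691, 0.002]
force: [-0.4, 1.8, 1.2]
grip_width: 1.002
```

```bash
python3 look.py 2 side scene; python3 - <<'E'
from h import *
for n in ("scene","side"):
    c=dict(np.load(n+"2.npz"))
    for a,ce,_ in blobs(masks(c["frame"])["blue"],25): print(n,a,ce.round(1),ray(c,ce,28).round(1))
E
```

```text
scene 91 [416.9 205.2] [488.5 162.2  28. ]
scene 126 [413.1 240.8] [586.7 156.3  28. ]
side 136 [285.   82.7] [827.2 635.8  28. ]
side 138 [271.6 195.4] [603.4 160.4  28. ]
side 170 [218.7 207.3] [505.4 164.3  28. ]
```

View pics/scene2.png

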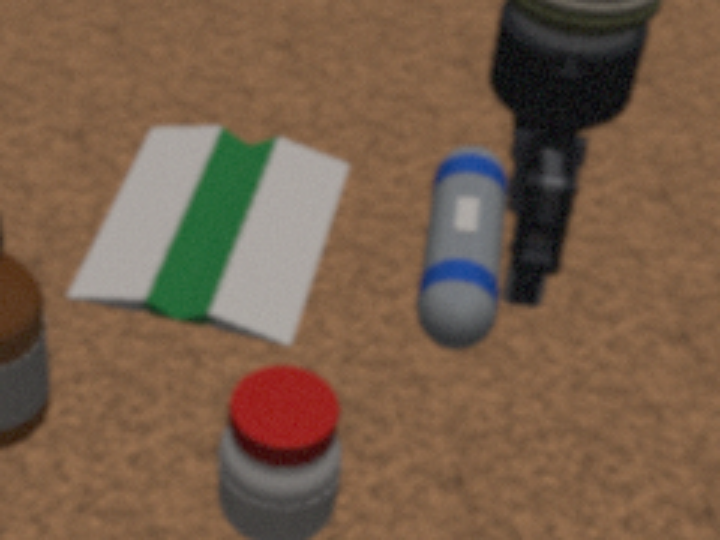

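View pics/side2.png

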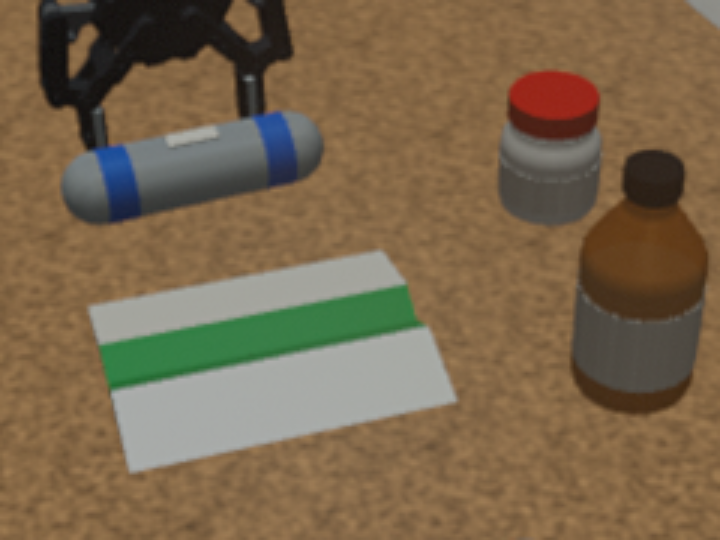

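Request:
{"api": "move_arm", "payload": {
  "series": [
    [0,0,0,0.3,0,0.3,0.85],
    [0,0,0,0.3,0,0.3,0.85],
    [0,0,0,0.3,0,0.3,0.85]
  ]
}}

```text
time_s: 4.05
eef_pos: [551.1, 196.2, 5.6]
ee_rot: [-0.0, 0.723, 0.691, 0.001]
force: [0.0, -0.1, -0.4]
grip_width: 0.846
```

Request:
{"api": "move_arm", "payload": {
  "series": [
    [0,0,0,-0.3,0,0,0.85],
    [0,0,0,-0.7,0,0,0.85],
    [0,0,0,-1.1,0,0,0.85],
    [0,0,0.01,-1.5,0,0,0.85],
    [0,0,0.02,-1.9,0,0,0.85]
  ]
}}

```text
time_s: 4.47
eef_pos: [550.3, 176.6, 5.7]
ee_rot: [-0.0, 0.73, 0.683, 0.001]
force: [0.7, 0.1, -0.8]
grip_width: 0.848
```

Request:
{"api": "move_arm", "payload": {
  "series": [
    [0,0,0.005,-0.4,0,0,0.85],
    [0,0,0.01,-0.8,0,0,0.85],
    [0,0,0.015,-1.2,0,0,0.85],
    [0,0,0.02,-1.6,0,0,0.85],
    [0,0,0.02,-2.0,0,0,0.85]
  ]
}}

```text
time_s: 4.88
eef_pos: [548.9, 156.2, 5.6]
ee_rot: [-0.0, 0.737, 0.676, 0.001]
force: [-0.4, -0.1, -0.2]
grip_width: 0.849
```

```bash
cat > m.sh <<'X'
python3 look.py $1 scene side; python3 - $1 <<'E'
from h import *
import sys
from rig import ctrl
u=np.array([.992,-.125]);v=np.array([.125,.992]);o=np.array([537,9])
for n in ("scene","side"):
    c=dict(np.load(n+sys.argv[1]+".npz"))
    b=[x for x in blobs(masks(c["frame"])["blue"],20) if x[1][1]>120]
    w=[ray(c,x[1],28)[:2] for x in b]
    if len(w)==2:
        w.sort(key=lambda p:p[0]);d=w[1]-w[0];m=(w[0]+w[1])/2
        print(n,"mid",m.round(1),"ang",round(np.arctan2(d[1],d[0]),3),"rest x,y",((m-o)@u).round(1),((m-o)@v).round(1),"len",np.linalg.norm(d).round())
    else: print(n,[p.round() for p in w])
s=ctrl.sense();e=s["eef_pos"];print("tcp",e.round(1),"rest",((e[:2]-o)@u).round(1),((e[:2]-o)@v).round(1),"t",s["time_s"],"F",s["force"].round(1))
E
X
bash m.sh 3
```

```text
scene mid [536.  123.3] ang -0.044 rest x,y -15.2 113.3 len 98.0
side mid [552.8 121.9] ang -0.027 rest x,y 1.6 114.0 len 99.0
tcp [548.9 156.1   5.6] rest -6.6 147.4 t 4.9833 F [-0.1  0.5  0.7]
```

View pics/side3.png

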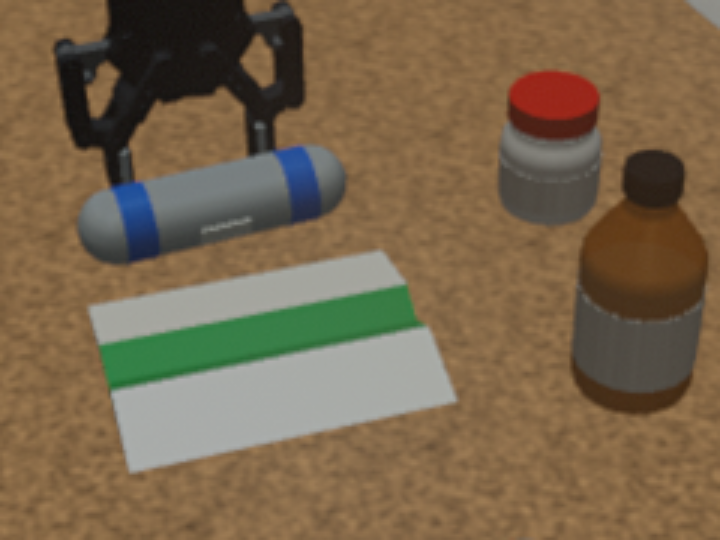

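View pics/scene3.png

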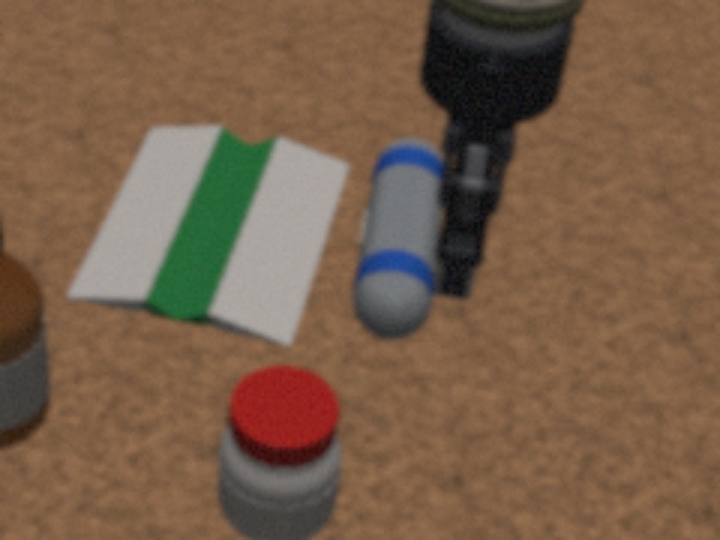

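Request:
{"api": "move_arm", "payload": {
  "series": [
    [0,0,0.005,-0.4,0,0,0.85],
    [0,0,0.01,-0.8,0,0,0.85],
    [0,0,0.015,-1.2,0,0,0.85],
    [0,0,0.02,-1.6,0,0,0.85],
    [0,0,0.02,-2.0,0,0,0.85]
  ]
}}

```text
time_s: 5.4
eef_pos: [547.1, 135.7, 5.5]
ee_rot: [-0.0, 0.744, 0.668, 0.001]
force: [0.2, 1.1, -0.2]
grip_width: 0.852
```

Request:
{"api": "move_arm", "payload": {
  "series": [
    [0,0,0.005,-0.3,0,0,0.85],
    [0,0,0.01,-0.6,0,0,0.85],
    [0,0,0.015,-0.9,0,0,0.85],
    [0,0,0.02,-1.2,0,0,0.85],
    [0,0,0.02,-1.5,0,0,0.85]
  ]
}}

```text
time_s: 5.82
eef_pos: [545.5, 120.5, 5.5]
ee_rot: [-0.0, 0.751, 0.66, 0.001]
force: [0.4, 0.7, 0.5]
grip_width: 0.85
```

```bash
bash m.sh 4
```

```text
scene mid [533.4  85. ] ang -0.032 rest x,y -13.1 75.0 len 99.0
side mid [550.7  84.9] ang -0.028 rest x,y 4.1 77.0 len 98.0
tcp [545.5 120.4   5.5] rest -5.5 111.5 t 5.9167 F [ 0.2 -0.3  0.5]
```

View pics/side4.png

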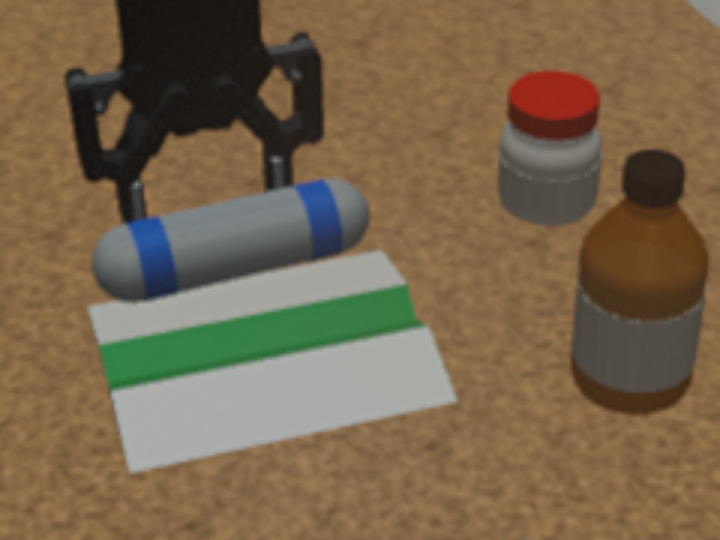

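View pics/scene4.png

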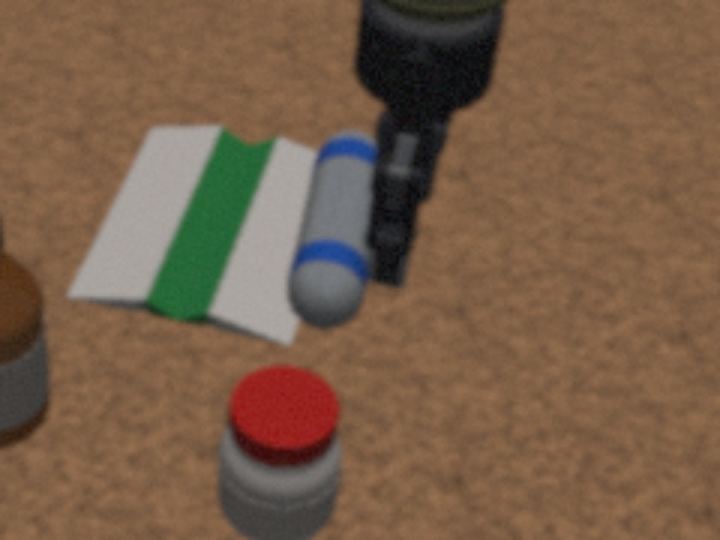

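Request:
{"api": "move_arm", "payload": {
  "series": [
    [0,0,0,-0.3,0,0,0.85],
    [0,0,0,-0.6,0,0,0.85],
    [0,0,0,-0.9,0,0,0.85],
    [0,0,0,-1.2,0,0,0.85],
    [0,0,0,-1.5,0,0,0.85]
  ]
}}

```text
time_s: 6.33
eef_pos: [543.9, 105.5, 5.8]
ee_rot: [-0.0, 0.751, 0.66, 0.002]
force: [1.8, 4.5, 2.0]
grip_width: 0.85
```

Request:
{"api": "move_arm", "payload": {
  "series": [
    [0,0,0,-0.3,0,-0.05,0.85],
    [0,0,0,-0.6,0,-0.1,0.85],
    [0,0,0,-0.9,0,-0.15,0.85],
    [0,0,0,-1.2,0,-0.2,0.85],
    [0,0,0,-1.5,0,-0.25,0.85]
  ]
}}

```text
time_s: 6.75
eef_pos: [542.3, 90.9, 8.7]
ee_rot: [-0.0, 0.751, 0.66, 0.002]
force: [1.5, 6.0, 4.1]
grip_width: 0.848
```

```bash
bash m.sh 5
```

```text
scene mid [523.5  56.6] ang -0.041 rest x,y -19.3 45.6 len 102.0
side mid [548.8  65.1] ang -0.096 rest x,y 4.7 57.2 len 99.0
tcp [542.2  90.2   8.5] rest -5.0 81.2 t 6.85 F [2.  1.4 1. ]
```

View pics/side5.png

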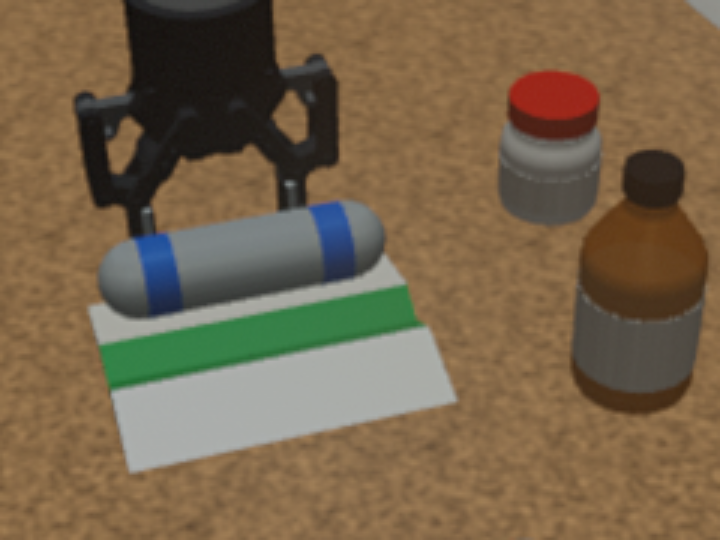

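View pics/scene5.png

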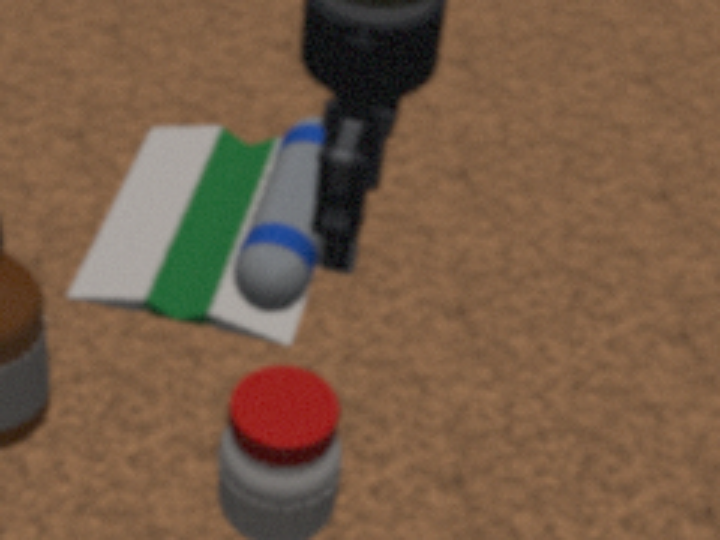

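Request:
{"api": "move_arm", "payload": {
  "series": [
    [0,0,0,-0.3,0,0,0.85],
    [0,0,0,-0.6,0,0,0.85],
    [0,0,0,-0.9,0,0,0.85],
    [0,0,0,-1.2,0,0,0.85],
    [0,0,0,-1.5,0,0,0.85]
  ]
}}

```text
time_s: 7.27
eef_pos: [540.6, 75.9, 8.9]
ee_rot: [0.0, 0.751, 0.66, 0.003]
force: [2.0, 8.4, 5.1]
grip_width: 0.849
```

Request:
{"api": "move_arm", "payload": {
  "series": [
    [0,0,0,-0.2,0,0,0.85],
    [0,0,0,-0.4,0,0,0.85],
    [0,0,0,-0.6,0,0,0.85],
    [0,0,0,-0.8,0,0,0.85],
    [0,0,0,-1.0,0,0,0.85]
  ]
}}

```text
time_s: 7.68
eef_pos: [539.6, 66.5, 9.2]
ee_rot: [0.0, 0.751, 0.66, 0.003]
force: [0.9, 4.3, 3.1]
grip_width: 0.849
```

```bash
bash m.sh 6
```

```text
scene mid [512.9  30.6] ang -0.029 rest x,y -26.6 18.4 len 103.0
side mid [548.2  48. ] ang -0.104 rest x,y 6.3 40.1 len 100.0
tcp [539.3  65.9   8.9] rest -4.8 56.8 t 7.7833 F [0.1 2.9 1. ]
```

View pics/side6.png

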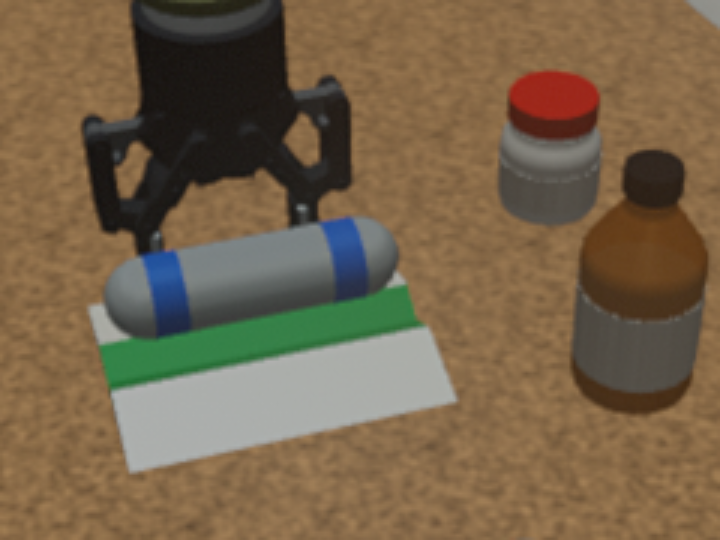

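Close to the crest, square to the groove. Slow steps now.

Request:
{"api": "move_arm", "payload": {
  "series": [
    [0,0,0,-0.15,0,0,0.85],
    [0,0,0,-0.3,0,0,0.85],
    [0,0,0,-0.45,0,0,0.85],
    [0,0,0,-0.6,0,0,0.85],
    [0,0,0,-0.6,0,0,0.85]
  ]
}}

```text
time_s: 8.2
eef_pos: [538.3, 59.4, 8.6]
ee_rot: [-0.0, 0.751, 0.66, 0.002]
force: [-0.3, -0.0, 0.9]
grip_width: 0.851
```

```bash
bash m.sh 7
```

```text
scene mid [514.8  15. ] ang -0.083 rest x,y -22.8 3.2 len 102.0
side mid [543.1  16.4] ang -0.093 rest x,y 5.1 8.1 len 100.0
tcp [538.4  59.8   8.7] rest -4.9 50.5 t 8.3 F [ 0.1 -0.2 -1.5]
```

View pics/side7.png

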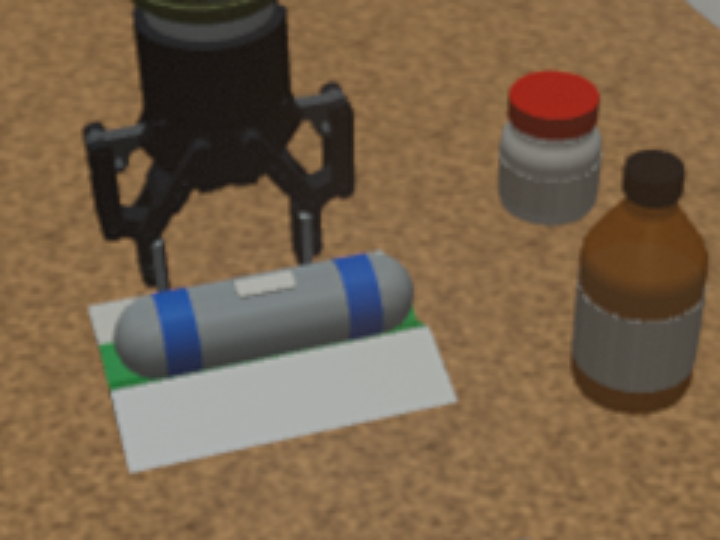

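The cylinder has dropped into the groove, with the fingers clear behind it. I back off and lift.

Request:
{"api": "move_arm", "payload": {
  "series": [
    [0,0,0,1,0,0,0.85],
    [0,0,0,2.5,0,-0.3,0.85],
    [0,0,0,5,0,-1,0.85],
    [0,0,0,7,0,-3,0.85],
    [0,0,0,8,0,-6,0.85]
  ]
}}

```text
time_s: 8.72
eef_pos: [547.0, 141.5, 67.7]
ee_rot: [-0.002, 0.751, 0.661, 0.001]
force: [-0.1, -0.3, -0.3]
grip_width: 0.852
```

Request:
{"api": "move_arm", "payload": {
  "series": [
    [0,0,0,3,0,-3,0.85],
    [0,0,0,6,0,-6,0.85],
    [0,0,0,6,0,-10,0.85],
    [0,0,0,6,0,-12,0.85],
    [0,0,0,6,0,-12,0.85]
  ]
}}

```text
time_s: 9.13
eef_pos: [556.2, 202.2, 193.1]
ee_rot: [0.001, 0.75, 0.661, 0.005]
force: [0.9, 0.3, 0.5]
grip_width: 0.851
```

Request:
{"api": "move_arm", "payload": {
  "series": [
    [0,0,0,0,0,0,0.85],
    [0,0,0,0,0,0,0.85],
    [0,0,0,0,0,0,0.85],
    [0,0,0,0,0,0,0.85],
    [0,0,0,0,0,0,0.85]
  ]
}}

```text
time_s: 9.55
eef_pos: [555.9, 202.1, 192.1]
ee_rot: [0.0, 0.75, 0.661, 0.004]
force: [0.3, 0.5, -0.3]
grip_width: 0.851
```

```bash
bash m.sh 8; bash m.sh 9; python3 - <<'E'
from h import *
for n in ("scene","side"):
  for k in ("0","9"):
    c=dict(np.load(n+k+".npz")); print(n,k,[x[1].round(1).tolist() for x in blobs(masks(c["frame"])["red"],25)])
c=dict(np.load("scene9.npz"));s=dict(np.load("side9.npz"))
def P(c):return c["mtx"]@np.c_[c["R"],c["t"]]
g=lambda c:np.array(sorted([x[1] for x in blobs(masks(c["frame"])["blue"],20) if x[1][1]>120],key=lambda p:p[1])).T
a,b=g(c),g(s)[:,::-1]
X=cv2.triangulatePoints(P(c),P(s),a,b);print((X[:3]/X[3]).T.round(1))
E
```

```text
scene mid [520.   12.2] ang -0.135 rest x,y -17.3 1.1 len 99.0
side mid [542.7  17.5] ang -0.088 rest x,y 4.6 9.2 len 99.0
tcp [556.  202.1 192.5] rest -5.2 193.9 t 9.65 F [ 0.3 -0.2  0.3]
scene mid [520.   12.2] ang -0.137 rest x,y -17.3 1.0 len 99.0
side mid [542.7  17.3] ang -0.088 rest x,y 4.6 8.9 len 99.0
tcp [556.1 202.1 192.8] rest -5.1 194.0 t 9.75 F [ 0.1 -0.7  0.6]
scene 0 [[238.6, 177.5], [214.6, 207.1], [354.4, 285.9]]
scene 9 [[238.9, 177.5], [214.5, 207.0], [354.3, 286.0]]
side 0 [[364.2, 181.6], [350.3, 345.1], [276.4, 359.9]]
side 9 [[364.3, 181.6], [350.3, 345.1], [276.3, 359.9]]
[[489.2  17.   36.9]
 [585.9   4.5  39. ]]
```

View pics/side9.png

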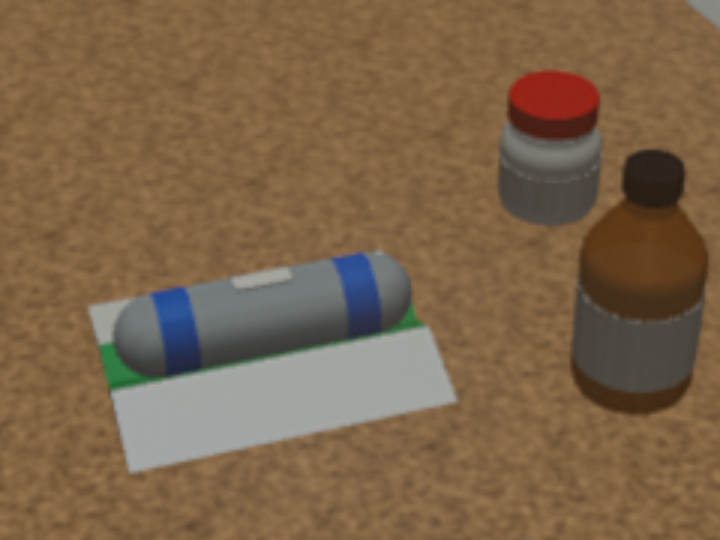

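View pics/scene9.png

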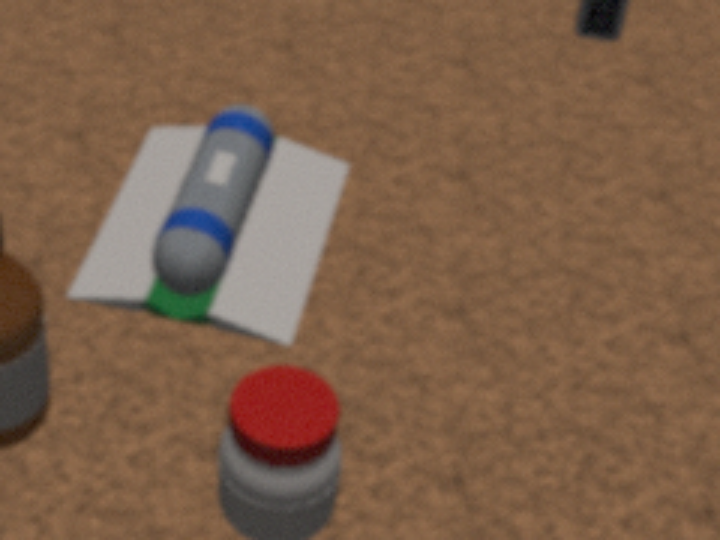

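```bash
python3 -c "
from rig import job
print(job.finish_job())"
```

```text
the job is handed in; nothing more can be done
None
```

I rolled the blue cylinder up the ramp with the two open fingers and it dropped into the green groove. I then backed the fingers off, lifted clear and handed the job in at about 9.8 s.

**Final position:** Triangulating the blue bands from both cameras puts the cylinder's middle at about (537.5, 10.8) mm. I had measured the rest's centre at (537, 9) mm. The cylinder lies at -0.129 rad against about -0.125 rad for the groove.

**Stillness and bystanders:** Two successive measurements agreed to within 0.3 mm. The bands on the red cylinder and the jar's cap stayed within 0.3 px of where they started. I judged the bottle by eye only, and it looked unmoved and upright. The wrist force read near zero.

**What disagreed or was not checked directly:**
- **Single-camera readings:** Taken one at a time at a fixed assumed height, the cameras disagreed by about 22 mm along the groove and 8 mm across it. The triangulated point is the one I relied on.
- **Height:** The seated height was not measured directly. The visible part of the bands came out about 3 mm higher than on the bench, where 4.4 mm is expected.
- **Half turn:** This was inferred from about 74 mm of rolling on the bench and from where the label showed up, not measured as an angle.

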